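# Move the charged battery pack from its charger to the can crusher

## Task

Press the black battery pack that is caught in the grey charger to release its push-push catch, take it out, and push it into the empty battery bay at the front of the chrome can crusher until the catch there holds it, then let go. Feel for the stops and do not force the pack (a push or pull of 50 N on the charger or the crusher is too much); leave the other things on the cabinet where they are.

Things in the scene. Friction and masses are not known exactly. Their poses are not given: they have to be found in the camera images.
- pack_center (a point): Battery pack, black plastic, upright: 70 (its x) x 40 (y) x 100 mm tall, 0.2 to 0.42 kg. This point is its centre, 50 mm above its underside; z up. Its lower 60 mm is the body (with a notched waist 14 to 28 mm up, which the catch grips), the upper 40 mm a grip fin. It starts caught in the charger, axes along the charger's, and fits either way round.
- pack_fin (a point): Middle of the pack's grip fin, 80 mm above the pack's underside, 30 mm above its centre, 20 mm below its top; axes as the pack's. The fin is 36 mm (x) x 16 mm (y) and 40 mm high: grip it across the 16 mm, along y. Caught or free, at least its top 35 mm stay above the bay's rim.
- charger_slot (a point): Charger: plain grey plastic block 120 (x) x 100 (y) x 74 mm high, fixed. This point is the centre of the slot's mouth, level with the rim, 74 mm above the work surface; x along the slot's length, z up. The slot is 73 x 43 mm (1.5 mm clear of the pack all round); its mouth flares 4 mm wider each side over the top 10 mm. A spring tray is its floor.
- charger_tray (a joint): Spring tray, m down from its top place 31 mm under the rim; lifts with 8 to 10 N. Push-push: pressed to its firm stop and let go it rises 8 mm and stays caught, hidden jaws holding the pack; pressed to the stop again and let go it springs up to 0 and frees the pack. Let go short of the stop, nothing changes. Starts caught at 0.0155, stop at about 0.024.
- crusher_slot (a point): Battery bay of the can crusher: dark steel block 120 (x) x 100 (y) x 74 mm high, fixed in front (-x) of the chrome press, which stands at x 55 to 190, y +-130 mm from here, 128 mm high. This point is the centre of the slot's mouth, level with the rim; x along the slot's length, z up. Slot, flare and spring tray as the charger's; empty at the start.
- crusher_tray (a joint): Same kind of tray and catch in the crusher's bay, 0 (up) at the start. How deep this catch sits cannot be seen and differs from start to start: it holds somewhere between 0.016 and 0.022, its stop about 0.008 deeper than that, so the stop must be felt.
- can_a: squashed aluminium can lying flat, disc 66 mm across, 24 mm high; origin at the centre of its underside. Bystander.
- can_b: squashed aluminium can lying flat, disc 66 mm across, 30 mm high; origin at the centre of its underside. Bystander.
- can_c: squashed aluminium can lying flat, disc 66 mm across, 21 mm high; origin at the centre of its underside. Bystander.
- bottle: green glass bottle, 72 mm across, 260 mm tall, standing; origin at the centre of its underside. Bystander.
- vase: white ceramic vase, 116 mm across, 200 mm tall, standing; origin at the centre of its underside. Bystander.
- crate: grey plastic crate 280 x 200 x 130 mm, open on top; origin at the centre of its underside. Bystander.
- brush: hand brush lying flat, about 200 mm long; origin on its underside. Bystander.
There are look-alikes about, which are no part of the job. Of the things that look like the part that bears pack_center, the largest one is meant.

How it is judged:
By the outcome, as a careful person would: the job done as asked, in the order asked, and still so for the second after the job is handed in, with the robot touching nothing.
It also fails if it takes over 64 s, if anything falls off the work surface, if the arm or the gripper's body presses on something with over 40 N, if the wrist force passes 120 N, or if a joint passes its speed limit or range.

## Robot

A 6-joint arm with a two-finger parallel gripper is mounted at the origin on the work surface. World frame = base frame: x ahead of the robot, y to its left, z up, the work surface at z = 0. Lengths are in m, angles in rad, forces in N, time in s.
With the tool pointing down it reaches from about 0.325 to 0.85 m from the base axis. Payload 4.4 kg.
Tool frame: the origin (TCP) lies at the very end of the fingers, on their centre line; the grasp point (between the pads) lies 19 mm behind it; z points along the fingers, y is the line along which they close (so a half turn about z gives the same grasp; the last joint's range is limited). The gripper opens to 94 mm and grips with 3 to 60 N. Pads are 16 mm wide; open, the fingers measure 119 mm over their backs; the gripper's body (75 mm by 177 mm) begins 78 mm behind the grasp point.
Start: joints at [1.054, 0.207, 1.542, -0, 1.393, -0.15], TCP at [0.206, 0.537, 0.205] pointing down, gripper open.
Joint ranges: [-2.73, 2.73], [-0.86, 2.22], [0.23, 2.46], [-1.11, 4.25], [0.08, 2.63], [-2.82, 2.82]. Speed limits (rad/s): [2.79, 2.79, 3.14, 3.14, 3.14, 3.14].

## Interface

Orientations are given as a unit quaternion [x, y, z, w].
In Python, from plant import env gives the robot as it stands.
- The arm moves only by the shell command python3 -m creep 'ROWS' [FORCE]. ROWS is a JSON object of lists of equal length, an entry for each row: "offset": the shift along the world's x, y, z in mm, a list of three; "yaw": the turn about the world's z in rad; "gripper": the opening in per cent of the stroke, from 0 (shut) to 100 (fully open). In form: {"offset": [[tx, ty, tz], ...], "yaw": [yaw, ...], "gripper": [gripper, ...]}. A call has 1 to 20 rows; each row is the pose to reach, as a shift and turn from the pose commanded when the call began; what a row does not reach only later rows make up. A row lasts 1/12 s, in which the tool goes at most 41.7 mm and 7.16 degrees, less where a joint would pass 70% of its speed; a pose out of reach is approached as far as the arm can. A call with a gripper value outside its range is refused whole. The fingers move at their own pace and stop on an object; FORCE is the grip in N (left out, the last holds). Time passes only in rows, so rows that repeat a pose let the fingers close. It gives the time, the measured TCP pose, the force, the opening and the grip force at its end, in the units of the state.
- env.read_state(): the state, without advancing time (a new reading comes with each control period).
- env.get_image(name): name is "scene" or "top" or "wrist"; returns a dict with "pixels" (400x640x3 uint8, red, green, blue), "K" (3x3 intrinsics, pixels), "xyz" and "rotation" of the camera in the world; the wrist camera has in their place "hand_eye" (4x4, takes a point from camera to tool coordinates, whose origin is the TCP and whose axes are the flange's). Camera axes: x right, y up, looking along -z (the intrinsics and any distortion apply to the point x, -y, -z); pixel columns grow to the right and rows downward; lengths in m; the calibration is good to about 2 mm. A picture is of the moment at which its call begins: read the wrist's pose just before it. There is no depth.
- env.close_job(): hands the job in; it is judged then, once.
The state is a dict: "clock": time; "joint_pos": joint angles; "qd": joint speeds; "tau": joint torques, N m; "tool_pos": TCP position; "tool_rot": TCP orientation; "wrist_force": force on the tool from outside, world axes, zero at the start; "torque": the same for the moment, N m; "gripper_width": finger opening in m; "finger_force": force on a finger pad.
Only numpy, scipy, OpenCV 4.12 (cv2) and the standard library are available. Lean on these libraries where they do the work, as an engineer would, in place of code of your own. Each camera call takes 0.05 s, during which the arm holds its last target. There are 200 camera calls.

## Working session

There is one attempt and no reset: what is moved stays moved. The work goes in short steps, Python scripts to look and compute and a shell command to move; the robot and the scene stay as the last step left them, time stands still between calls to the robot, and variables do not carry over. Pictures are saved under pics/ and viewed, at most 10 in all, crops included, and the job is handed in when it is done.

```bash
mkdir -p pics; ls; python3 - <<'E'
from plant import env
import cv2,json,numpy as np
s=env.read_state()
print({k:np.round(v,3).tolist() for k,v in s.items()})
for n in("scene","top"):
    i=env.get_image(n); cv2.imwrite(f"pics/{n}0.png",i["pixels"][:,:,::-1]); print(n,i["K"],i["xyz"],i["rotation"],[k for k in i])
E
```

```text
pics
{'clock': 0.0, 'joint_pos': [1.054, 0.207, 1.543, -0.0, 1.394, -0.15], 'qd': [-0.0, 0.0, -0.001, 0.001, 0.001, 0.001], 'tau': [-0.0, -37.089, -28.141, 0.07, 0.036, -0.0], 'tool_pos': [0.205, 0.536, 0.204], 'tool_rot': [0.182, 0.983, -0.001, -0.0], 'wrist_force': [-0.058, -0.048, 0.198], 'torque': [0.014, -0.027, -0.01], 'finger_force': 0.0, 'gripper_width': 0.094}
scene [[466.09774059   0.         314.85504611]
 [  0.         466.09774059 201.64266762]
 [  0.           0.           1.        ]] [ 0.98364852 -0.55825573  1.2524879 ] [0.26381556 0.11655142 0.36937492 0.88339079] ['pixels', 'K', 'xyz', 'rotation']
top [[451.05714683   0.         326.24671178]
 [  0.         451.05714683 199.52220386]
 [  0.           0.           1.        ]] [ 0.12306848 -0.03238901  1.84241601] [-0.05795067  0.05300758  0.70975156 -0.70006046] ['pixels', 'K', 'xyz', 'rotation']
```

View pics/top0.png

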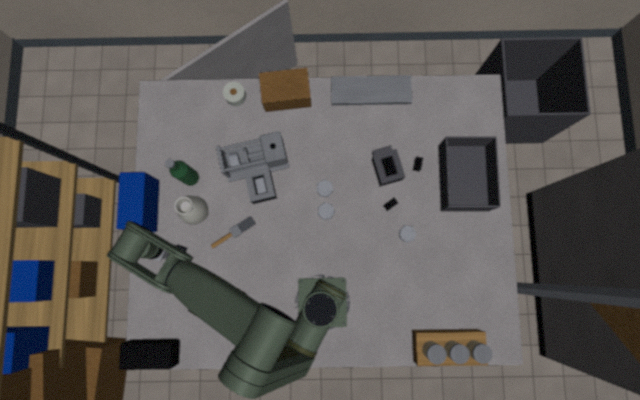

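View pics/scene0.png

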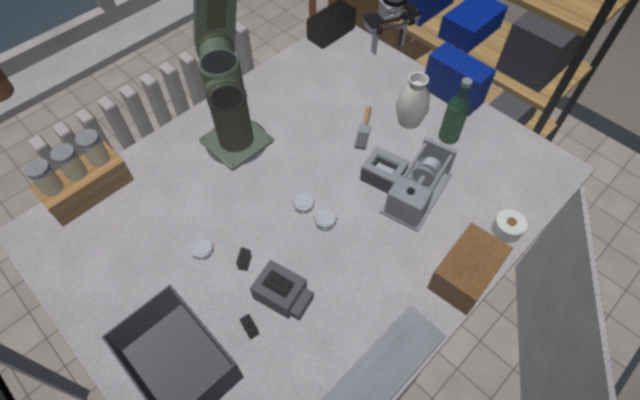

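The top view shows the charger at (388,165) with a black pack at (389,167). The crusher press is at (255,155), with its bay at (260,185). The black candidates are (389,167), (418,163) and (391,204). The one in the charger is the largest and is caught in the slot, so it fits the description, and the two loose blocks are look-alikes. I'll confirm this in an enlarged crop.

```bash
python3 - <<'E'
import cv2,numpy as np
t=cv2.imread("pics/top0.png"); s=cv2.imread("pics/scene0.png")
def c(im,x,y,w=66,h=50): 
    o=cv2.resize(im[y:y+h,x:x+w],None,fx=6,fy=6,interpolation=cv2.INTER_CUBIC)
    for k in range(0,w,10): cv2.line(o,(k*6,0),(k*6,8),(0,0,255),1); cv2.putText(o,str(x+k),(k*6,20),0,.35,(0,0,255))
    for k in range(10,h,10): cv2.line(o,(0,k*6),(8,k*6),(0,0,255),1); cv2.putText(o,str(y+k),(10,k*6+4),0,.35,(0,0,255))
    return o
a=np.hstack([c(t,362,140),c(t,230,160)]); b=np.hstack([c(s,248,258),c(s,352,142)])
cv2.imwrite("pics/crop1.png",np.vstack([a,b]))
E
```

```text
(no output)
```

View pics/crop1.png

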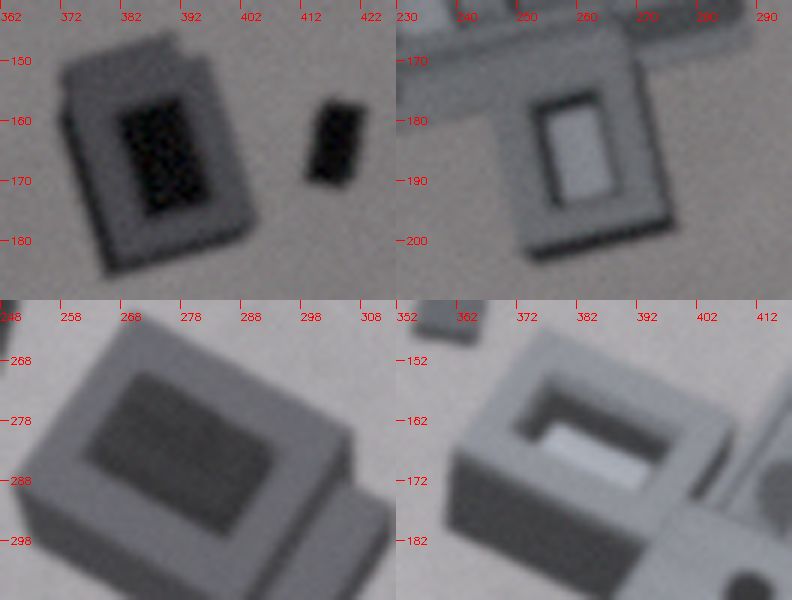

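The crop shows the large black pack filling the charger slot at (389,166), a 70x40 footprint. The black block at (417,163) is clearly smaller, so it is a look-alike. The crusher bay mouth at (260,185) is empty, with its pale tray showing. Next I'll turn these pixels into positions.

```bash
cat >h.py <<'E'
import numpy as np,cv2
from plant import env
from scipy.spatial.transform import Rotation as R
def cam(n):
    s=env.read_state(); i=env.get_image(n)
    if n=="wrist":
        T=np.eye(4);T[:3,:3]=R.from_quat(s["tool_rot"]).as_matrix();T[:3,3]=s["tool_pos"];T=T@np.array(i["hand_eye"])
    else:
        T=np.eye(4);T[:3,:3]=R.from_quat(i["rotation"]).as_matrix();T[:3,3]=i["xyz"]
    return i["pixels"][:,:,::-1].copy(),np.array(i["K"]),T
def onz(K,T,uv,z):
    uv=np.atleast_2d(np.array(uv,float));d=np.c_[(uv[:,0]-K[0,2])/K[0,0],-(uv[:,1]-K[1,2])/K[1,1],-np.ones(len(uv))]@T[:3,:3].T
    return T[:3,3]+d*((z-T[2,3])/d[:,2])[:,None]
def proj(K,T,P):
    p=(np.atleast_2d(P)-T[:3,3])@T[:3,:3]
    return np.c_[K[0,2]-K[0,0]*p[:,0]/p[:,2],K[1,2]+K[1,1]*p[:,1]/p[:,2]]
E
python3 - <<'E'
from h import *
np.set_printoptions(precision=4,suppress=True)
_,K,T=cam("top");_,Ks,Ts=cam("scene")
for n,c in (("ch",[(382,159.2),(392.3,156.3),(396.7,171.7),(386.7,176.2)]),("chrim",[(396.7,149.7),(404.5,177),(380.3,184.7)]),("cr",[(252.3,177.5),(264,175.3),(267,191.7),(256.5,195)])):
    p=onz(K,T,c,.074);print(n,p[:,:2].tolist(),p.mean(0))
    print([np.linalg.norm(p[i]-p[(i+1)%len(p)]).round(3) for i in range(len(p))],np.arctan2(*(p[1]-p[2])[1::-1]))
print("scene", onz(Ks,Ts,[(270,270),(262,284),(285,297),(293,283)],.074), onz(Ks,Ts,[(376,155),(371,164),(394,175),(399,165)],.074))
E
```

```text
ch [[0.5642172043392317, -0.24823973712032127], [0.5755757894168898, -0.29004916011505816], [0.5119510882755024, -0.3053611762484476], [0.4941598813895084, -0.26474621408027926]] [ 0.5365 -0.2771  0.074 ]
[np.float64(0.043), np.float64(0.065), np.float64(0.044), np.float64(0.072)] 0.23617036130770092
chrim [[0.6026727515372767, -0.30876553418143204], [0.4898454969304935, -0.3356716961292637], [0.45996134138323796, -0.23808530941539083]] [ 0.5175 -0.2942  0.074 ]
[np.float64(0.116), np.float64(0.102), np.float64(0.159)] -1.273631192545294
cr [[0.49681529668706437, 0.27319346437659087], [0.5051205703189514, 0.22635135544949378], [0.4381955265532989, 0.21381781538091996], [0.4254635068933011, 0.2555598562961414]] [0.4664 0.2422 0.074 ]
[np.float64(0.048), np.float64(0.068), np.float64(0.044), np.float64(0.073)] 0.18513278407005532
scene [[ 0.4915 -0.2679  0.074 ]
 [ 0.5075 -0.311   0.074 ]
 [ 0.5791 -0.2917  0.074 ]
 [ 0.5647 -0.249   0.074 ]] [[0.4273 0.2465 0.074 ]
 [0.4405 0.2074 0.074 ]
 [0.5208 0.2258 0.074 ]
 [0.5062 0.2676 0.074 ]]
```

```bash
python3 -m creep '{"offset":[[0,0,40],[0,0,80],[0,-10,120],[0,-40,145],[25,-75,145],[50,-105,145],[75,-140,145],[105,-170,145],[130,-200,145],[155,-230,145],[175,-260,145],[185,-290,145],[185,-295,145],[185,-295,145],[185,-295,145]],"yaw":[0,0,0,0,0.1,0.2,0.3,0.4,0.5,0.6,0.62,0.62,0.62,0.62,0.62],"gripper":[100,100,100,100,100,100,100,100,100,100,100,100,100,100,100]}'
python3 - <<'E'
from h import *
np.set_printoptions(precision=4,suppress=True)
print(np.array(env.get_image("wrist")["hand_eye"]), env.read_state()["joint_pos"])
im,K,T=cam("wrist");cv2.imwrite("pics/w1.png",im);print(K,T); np.savez("w1.npz",K=K,T=T)
E
```

```text
clock: 1.45
tool_pos: [0.3904, 0.2423, 0.3504]
tool_rot: [-0.126, 0.992, 0.0, -0.0]
wrist_force: [-0.9, 0.1, -0.5]
gripper_width: 0.0938
finger_force: 0.0
[[ 0.0015  0.9711  0.2388  0.0695]
 [ 1.     -0.0016  0.0004  0.0008]
 [ 0.0007  0.2388 -0.9711 -0.1809]
 [ 0.      0.      0.      1.    ]] [ 0.3673 -0.1218  1.5893  0.0008  1.6741 -1.4584]
[[276.7071   0.     320.8939]
 [  0.     276.7071 201.5609]
 [  0.       0.       1.    ]] [[-0.2537 -0.9393 -0.2309  0.3227]
 [ 0.9673 -0.2463 -0.0606  0.2259]
 [ 0.0001 -0.2387  0.9711  0.5313]
 [ 0.      0.      0.      1.    ]]
```

View pics/w1.png

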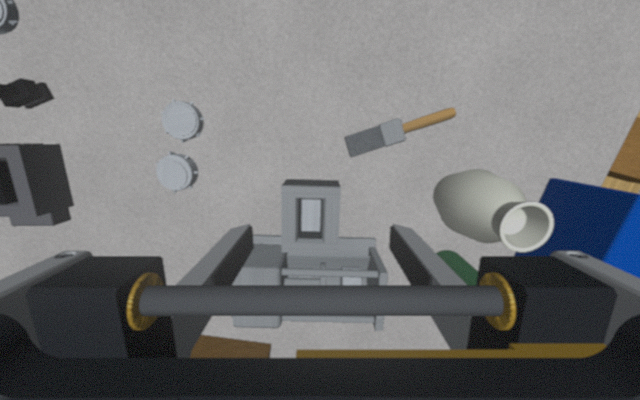

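The wrist view shows the crusher bay rim from about (282,182) to (338,250), with its slot at (311,213). The charger edge is at the left, around (35,185). I'll crop this later together with a view over the charger, and move there now.

```bash
python3 -m creep '{"offset":[[0,-30,0],[5,-70,0],[10,-110,0],[15,-150,0],[20,-190,0],[25,-230,0],[30,-270,0],[35,-310,0],[40,-350,0],[45,-390,-10],[50,-430,-20],[55,-470,-35],[60,-500,-50],[65,-515,-50],[65,-515,-50],[65,-515,-50]],"yaw":[0,0,0,0,0,0,0,0,0,0,0,0,0,0,0,0],"gripper":[100,100,100,100,100,100,100,100,100,100,100,100,100,100,100,100]}'
python3 - <<'E'
from h import *
im,K,T=cam("wrist");cv2.imwrite("pics/w2.png",im); np.savez("w2.npz",K=K,T=T)
print(proj(K,T,[.531,-.273,.074]))
def c(im,x,y,w,h,f):
    o=cv2.resize(im[y:y+h,x:x+w],None,fx=f,fy=f,interpolation=cv2.INTER_CUBIC)
    for k in range(0,w,10): cv2.line(o,(k*f,0),(k*f,8),(0,0,255),1); cv2.putText(o,str(x+k),(k*f,20),0,.35,(0,0,255))
    for k in range(10,h,10): cv2.line(o,(0,k*f),(8,k*f),(0,0,255),1); cv2.putText(o,str(y+k),(10,k*f+4),0,.35,(0,0,255))
    return o
a=c(cv2.imread("pics/w1.png"),272,172,80,120,5)
u,v=proj(K,T,[.531,-.273,.074])[0].astype(int)
b=c(np.clip(im.astype(float)*1.8,0,255).astype(np.uint8),u-40,v-60,80,120,5)
cv2.imwrite("pics/crop2.png",np.hstack([a,b]))
E
```

```text
clock: 2.88
tool_pos: [0.4564, -0.2721, 0.2999]
tool_rot: [-0.127, 0.992, 0.001, -0.0]
wrist_force: [-0.0, -0.2, -1.2]
gripper_width: 0.0939
finger_force: 0.0
[[307.4553909  227.61078433]]
```

View pics/crop2.png

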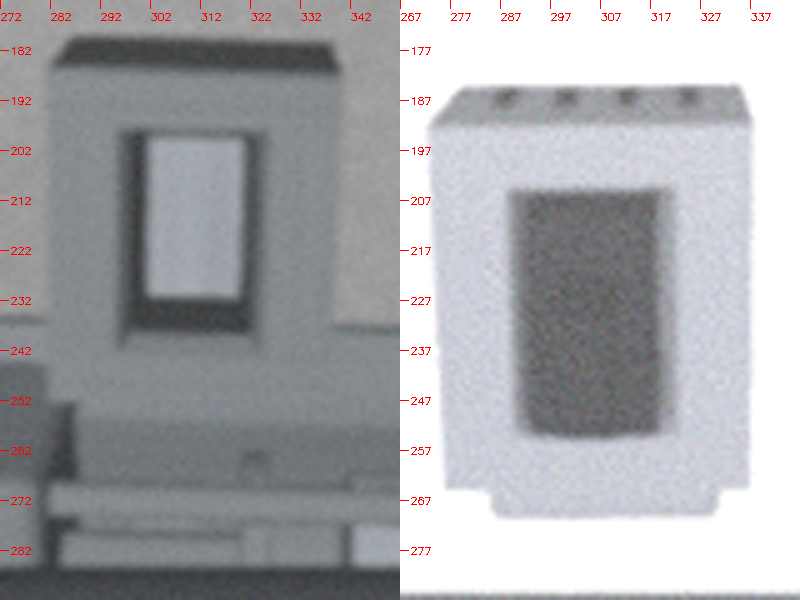

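Both crops are clear. The crusher rim's front corners are at (281.6,186) and (340,186.4), and its slot mouth spans (296,198) to (325,241). The charger rim corners are at (273,192), (337,192), (276,265) and (336.6,265), with the black pack filling its slot.

```bash
python3 - <<'E'
from h import *
np.set_printoptions(precision=4,suppress=True)
from scipy.optimize import least_squares
def ev(f,rim,mask,slot,name):
    d=np.load(f);K,T=d["K"],d["T"]
    P=onz(K,T,rim,.074);print(name,P[:,:2].tolist(),[np.linalg.norm(P[i]-P[i-1]).round(4) for i in range(len(P))])
    S=onz(K,T,slot,.074);print(" slot",S[:,:2].tolist(),S.mean(0),[np.linalg.norm(S[i]-S[i-1]).round(4) for i in range(4)])
    L=np.array(mask,float); Ls=np.array([(-1,1),(-1,-1),(1,-1),(1,1)])*[.0405,.0255]
    def res(p):
        c,s=np.cos(p[2]),np.sin(p[2]);M=np.array([[c,-s],[s,c]])
        a=L@M.T+p[:2]-P[:,:2]; b=Ls@M.T+p[:2]-S[:,:2]
        return np.r_[a.ravel(),b.ravel()]
    r=least_squares(res,[P[0,0],P[0,1],.25]);print(" fit",r.x,"res mm",r.fun*1e3)
# image left = world +y?  print to check
ev("w2.npz",[(273,192),(337,192),(336.6,265),(276,265)],[(-.06,-.05),(-.06,.05),(.06,.05),(.06,-.05)],[(322,204.6),(288.4,204.6),(290,254),(320,254)],"charger")
ev("w1.npz",[(281.6,186),(340,186.4)],[(-.06,-.05),(-.06,.05)],[(325.6,198),(296,198),(295.6,241),(324,241)],"crusher")
E
```

```text
charger [[0.4894551683577593, -0.3366970121161268], [0.4650819264589119, -0.24377333564811615], [0.5804839293136483, -0.2124280422868788], [0.605120531753501, -0.30646031312002775]] [np.float64(0.1196), np.float64(0.0961), np.float64(0.1196), np.float64(0.0972)]
 slot [[0.48968026207737675, -0.26057943716461046], [0.5026174436011588, -0.30991176589313585], [0.5808707982574184, -0.28908783050340897], [0.5687973890082442, -0.24301456268853522]] [ 0.5355 -0.2756  0.074 ] [np.float64(0.081), np.float64(0.051), np.float64(0.081), np.float64(0.0476)]
 fit [ 0.5353 -0.2752  0.2548] res mm [ 0.3451 -2.0537 -0.4824  1.7951  0.2426  0.6907  0.8068 -2.0495 -0.0359
 -0.1939 -0.1207 -0.2156  0.0117 -0.6269 -0.7673  2.6538]
crusher [[0.42220235425954517, 0.1838388084345639], [0.3979900452670948, 0.2788569709264077]] [np.float64(0.0981), np.float64(0.0981)]
 slot [[0.42344730013554943, 0.2606161962520745], [0.43618621636789956, 0.21203867956869357], [0.5120976916316222, 0.2294885755488409], [0.49939176349820447, 0.2779420630345375]] [0.4678 0.245  0.074 ] [np.float64(0.0779), np.float64(0.0502), np.float64(0.0779), np.float64(0.0501)]
 fit [0.468  0.2452 0.2379] res mm [-0.7422 -1.3925 -0.0926  0.7737 -0.826  -0.201  -1.548  -1.1875  1.2599
  0.4484  1.9489  1.5589]
```

```bash
python3 -m creep '{"offset":[[30,-1,0],[60,-2,-20],[79,-3,-60],[79,-3,-100],[79,-3,-140],[79,-3,-150],[79,-3,-150],[79,-3,-150]],"yaw":[0,0,0,0,0,0,0,0],"gripper":[100,100,100,100,100,100,100,100]}' 
python3 - <<'E'
from h import *
im,K,T=cam("wrist");cv2.imwrite("pics/w3.png",im); np.savez("w3.npz",K=K,T=T)
s=env.read_state();print(np.round(s["tool_pos"],4),np.round(R.from_quat(s["tool_rot"]).as_euler("xyz"),3),np.round(s["wrist_force"],2))
im2=cv2.imread("pics/w3.png")
im2=np.clip(im2.astype(float)*2,0,255).astype(np.uint8)
for z,q,col in((.074,(60,50),(0,0,255)),(.1275,(18,8),(0,255,0))):
    c,s_=np.cos(.2548),np.sin(.2548)
    pts=[(.5353+(a*q[0]*c-b*q[1]*s_)/1e3,-.2752+(a*q[0]*s_+b*q[1]*c)/1e3,z) for a,b in((-1,-1),(-1,1),(1,1),(1,-1))]
    cv2.polylines(im2,[proj(K,T,pts).astype(int)],True,col,1)
cv2.imwrite("pics/w3o.png",im2[120:400,180:460].repeat(2,0).repeat(2,1))
E
```

```text
clock: 3.6
tool_pos: [0.5357, -0.2754, 0.1523]
tool_rot: [-0.128, 0.992, -0.001, 0.001]
wrist_force: [0.2, -0.4, 0.3]
gripper_width: 0.0939
finger_force: 0.0
[ 0.5366 -0.2764  0.1539] [-3.138e+00  3.000e-03 -2.886e+00] [ 0.38 -1.03  0.45]
```

View pics/w3o.png

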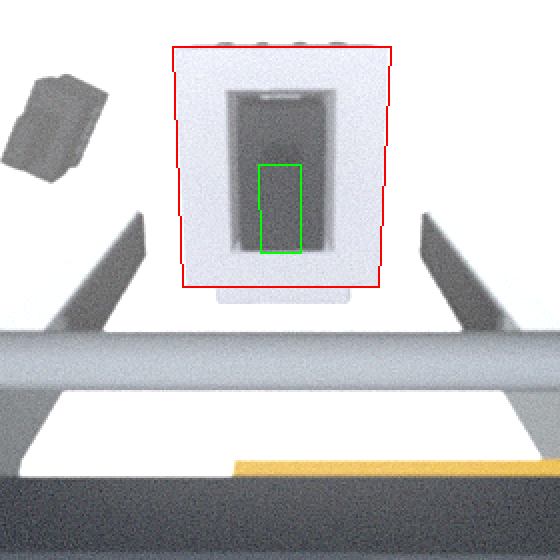

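The overlay matches the charger rim, and the fin lies faintly inside the green box at about (280,210). I'll descend and grip.

```bash
python3 -m creep '{"offset":[[0,0,-20],[0,0,-40],[0,0,-52],[0,0,-58],[0,0,-58],[0,0,-58],[0,0,-58],[0,0,-58],[0,0,-58],[0,0,-58],[0,0,-58],[0,0,-58]],"yaw":[0,0,0,0,0,0,0,0,0,0,0,0],"gripper":[100,100,100,100,30,10,0,0,0,0,0,0]}' 40
```

```text
clock: 4.65
tool_pos: [0.5347, -0.2761, 0.0926]
tool_rot: [-0.127, 0.992, -0.0, 0.0]
wrist_force: [-0.7, 0.0, 0.6]
gripper_width: 0.044
finger_force: 0.0
```

```bash
python3 -m creep '{"offset":[[0,0,0],[0,0,0],[0,0,0],[0,0,0],[0,0,0],[0,0,0]],"yaw":[0,0,0,0,0,0],"gripper":[0,0,0,0,0,0]}' 40
```

```text
clock: 5.15
tool_pos: [0.5347, -0.276, 0.0924]
tool_rot: [-0.127, 0.992, 0.0, -0.0]
wrist_force: [-0.5, 0.2, 0.3]
gripper_width: 0.0159
finger_force: 40.0
```

The fin is gripped at 15.9 mm with hardly any side force. Now I'll press in small steps.

```bash
python3 -m creep '{"offset":[[0,0,-2],[0,0,-4],[0,0,-6],[0,0,-6],[0,0,-6]],"yaw":[0,0,0,0,0],"gripper":[0,0,0,0,0]}'; python3 -m creep '{"offset":[[0,0,-1],[0,0,-2],[0,0,-2],[0,0,-2]],"yaw":[0,0,0,0],"gripper":[0,0,0,0]}'
```

```text
clock: 5.57
tool_pos: [0.5347, -0.2761, 0.0877]
tool_rot: [-0.127, 0.992, -0.0, -0.0]
wrist_force: [-2.5, 1.9, 6.2]
gripper_width: 0.0158
finger_force: 40.0
clock: 5.9
tool_pos: [0.5347, -0.2761, 0.086]
tool_rot: [-0.127, 0.992, -0.0, 0.0]
wrist_force: [-2.7, 0.9, 6.5]
gripper_width: 0.0157
finger_force: 40.0
```

```bash
python3 -m creep '{"offset":[[0,0,-1],[0,0,-2],[0,0,-2],[0,0,-2]],"yaw":[0,0,0,0],"gripper":[0,0,0,0]}'; python3 -m creep '{"offset":[[0,0,-1],[0,0,-1],[0,0,-1]],"yaw":[0,0,0],"gripper":[0,0,0]}'
```

```text
clock: 6.23
tool_pos: [0.5347, -0.2761, 0.0841]
tool_rot: [-0.127, 0.992, -0.0, -0.0]
wrist_force: [-3.0, 1.7, 8.3]
gripper_width: 0.0159
finger_force: 40.0
clock: 6.48
tool_pos: [0.5348, -0.2761, 0.0837]
tool_rot: [-0.127, 0.992, -0.0, 0.0]
wrist_force: [-3.2, 1.6, 11.8]
gripper_width: 0.0157
finger_force: 40.0
```

```bash
python3 -m creep '{"offset":[[0,0,-1],[0,0,-2],[0,0,-2],[0,0,-2]],"yaw":[0,0,0,0],"gripper":[0,0,0,0]}'
```

```text
clock: 6.82
tool_pos: [0.5348, -0.2761, 0.0831]
tool_rot: [-0.127, 0.992, -0.0, -0.0]
wrist_force: [-5.7, 4.0, 16.4]
gripper_width: 0.0157
finger_force: 40.0
```

```bash
python3 -m creep '{"offset":[[0,0,-2],[0,0,-3],[0,0,-3],[0,0,-3]],"yaw":[0,0,0,0],"gripper":[0,0,0,0]}'; python3 -m creep '{"offset":[[0,0,4],[0,0,8],[0,0,12],[0,0,16],[0,0,20],[0,0,20],[0,0,20]],"yaw":[0,0,0,0,0,0,0],"gripper":[0,0,0,0,0,0,0]}'
```

```text
clock: 7.15
tool_pos: [0.5349, -0.2762, 0.0823]
tool_rot: [-0.127, 0.992, -0.0, -0.0]
wrist_force: [-9.5, 5.4, 27.1]
gripper_width: 0.0157
finger_force: 40.0
clock: 7.73
tool_pos: [0.5348, -0.2762, 0.0971]
tool_rot: [-0.127, 0.992, -0.0, 0.0]
wrist_force: [-1.2, 0.8, 5.6]
gripper_width: 0.0162
finger_force: 40.0
```

The pack has risen 5 mm past the caught level and the tray is still pushing, so the catch is released. I'll ease it out.

```bash
python3 -m creep '{"offset":[[0,0,4],[0,0,8],[0,0,12],[0,0,16],[0,0,20],[0,0,20]],"yaw":[0,0,0,0,0,0],"gripper":[0,0,0,0,0,0]}'
```

```text
clock: 8.23
tool_pos: [0.5348, -0.2761, 0.1168]
tool_rot: [-0.127, 0.992, -0.0, 0.0]
wrist_force: [0.1, -0.7, -2.9]
gripper_width: 0.0158
finger_force: 40.0
```

```bash
python3 -m creep '{"offset":[[0,0,25],[0,0,60],[0,0,95],[0,15,123],[-5,45,123],[-10,85,123],[-15,125,123],[-20,165,123],[-25,205,123],[-30,245,123],[-35,285,123],[-40,325,123],[-45,365,123],[-50,405,123],[-55,440,123],[-60,475,123],[-65,505,123],[-67,518,123],[-67,521,123],[-67,521,123]],"yaw":[0,0,0,0,0,0,0,0,0,0,0,0,-0.01,-0.017,-0.017,-0.017,-0.017,-0.017,-0.017,-0.017],"gripper":[0,0,0,0,0,0,0,0,0,0,0,0,0,0,0,0,0,0,0,0]}'
python3 - <<'E'
from h import *
s=env.read_state();print(np.round(s["tool_pos"],4),np.round(s["wrist_force"],2))
im,K,T=cam("wrist");cv2.imwrite("pics/w4.png",im); np.savez("w4.npz",K=K,T=T)
im2=np.clip(im.astype(float)*1.5,0,255).astype(np.uint8)
c,s_=np.cos(.238),np.sin(.238)
im2=cv2.resize(im2[100:400,180:460],None,fx=2,fy=2,interpolation=cv2.INTER_CUBIC)
for q in ((60,50),(40.5,25.5)):
    pts=[(.468+(a*q[0]*c-b*q[1]*s_)/1e3,.2452+(a*q[0]*s_+b*q[1]*c)/1e3,.074) for a,b in((-1,-1),(-1,1),(1,1),(1,-1))]
    cv2.polylines(im2,[((proj(K,T,pts)-[180,100])*2).astype(int)],True,(0,0,255),1)
cv2.imwrite("pics/w4o.png",im2)
E
```

```text
clock: 9.9
tool_pos: [0.4672, 0.2455, 0.239]
tool_rot: [-0.119, 0.993, -0.0, -0.0]
wrist_force: [0.6, 0.4, -2.2]
gripper_width: 0.0158
finger_force: 40.0
[0.4672 0.2455 0.239 ] [ 0.63  0.36 -2.2 ]
```

View pics/w4o.png

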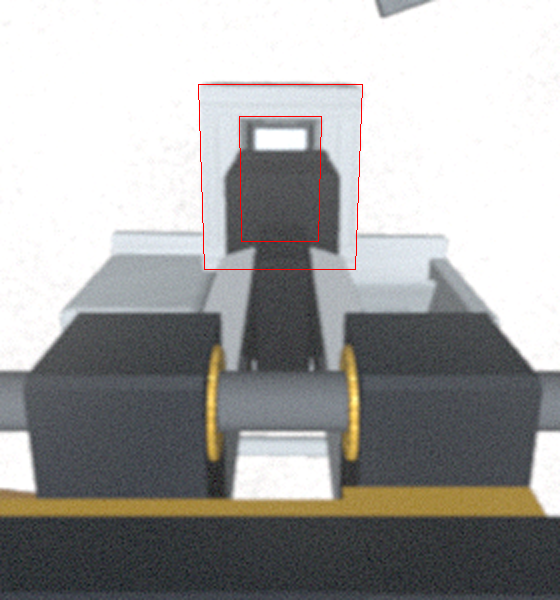

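The overlay fits the bay rim and slot mouth, with the pack centred over it at about (283,200). Next I'll lower to just above the rim, then feel my way in.

```bash
python3 -m creep '{"offset":[[1,0,-35],[1,0,-65],[1,0,-85],[1,0,-92],[1,0,-92],[1,0,-92]],"yaw":[0,0,0,0,0,0],"gripper":[0,0,0,0,0,0]}'; python3 -m creep '{"offset":[[0,0,-4],[0,0,-8],[0,0,-12],[0,0,-12],[0,0,-12]],"yaw":[0,0,0,0,0],"gripper":[0,0,0,0,0]}'
```

```text
clock: 10.45
tool_pos: [0.4695, 0.2442, 0.1481]
tool_rot: [-0.118, 0.993, -0.0, 0.0]
wrist_force: [-0.2, -0.5, -2.5]
gripper_width: 0.0153
finger_force: 40.0
clock: 10.87
tool_pos: [0.4686, 0.245, 0.1355]
tool_rot: [-0.118, 0.993, -0.0, -0.0]
wrist_force: [-0.3, 0.3, -2.8]
gripper_width: 0.0161
finger_force: 40.0
```

```bash
python3 -m creep '{"offset":[[0,0,-3],[0,0,-6],[0,0,-6],[0,0,-6]],"yaw":[0,0,0,0],"gripper":[0,0,0,0]}'; python3 -m creep '{"offset":[[0,0,-3],[0,0,-6],[0,0,-6]],"yaw":[0,0,0],"gripper":[0,0,0]}';python3 -m creep '{"offset":[[0,0,-3],[0,0,-6],[0,0,-6]],"yaw":[0,0,0],"gripper":[0,0,0]}'
```

```text
clock: 11.2
tool_pos: [0.4684, 0.2449, 0.1291]
tool_rot: [-0.118, 0.993, -0.0, -0.0]
wrist_force: [0.4, 0.4, -2.8]
gripper_width: 0.0159
finger_force: 40.0
clock: 11.45
tool_pos: [0.4681, 0.2448, 0.1226]
tool_rot: [-0.118, 0.993, -0.0, -0.001]
wrist_force: [0.1, 0.8, -3.4]
gripper_width: 0.0158
finger_force: 40.0
clock: 11.7
tool_pos: [0.4681, 0.2448, 0.1166]
tool_rot: [-0.118, 0.993, -0.0, -0.001]
wrist_force: [0.2, 0.1, -2.9]
gripper_width: 0.016
finger_force: 40.0
```

```bash
python3 -m creep '{"offset":[[0,0,-3],[0,0,-6],[0,0,-9],[0,0,-12],[0,0,-12],[0,0,-12]],"yaw":[0,0,0,0,0,0],"gripper":[0,0,0,0,0,0]}'; python3 -m creep '{"offset":[[0,0,-3],[0,0,-6],[0,0,-8],[0,0,-8]],"yaw":[0,0,0,0],"gripper":[0,0,0,0]}';python3 -m creep '{"offset":[[0,0,-3],[0,0,-5],[0,0,-5],[0,0,-5]],"yaw":[0,0,0,0],"gripper":[0,0,0,0]}'
```

```text
clock: 12.2
tool_pos: [0.4689, 0.245, 0.1062]
tool_rot: [-0.118, 0.993, -0.0, 0.0]
wrist_force: [-2.4, -1.3, 4.3]
gripper_width: 0.016
finger_force: 40.0
clock: 12.53
tool_pos: [0.469, 0.245, 0.099]
tool_rot: [-0.118, 0.993, -0.0, 0.0]
wrist_force: [-2.4, -1.7, 7.1]
gripper_width: 0.0154
finger_force: 40.0
clock: 12.87
tool_pos: [0.4691, 0.245, 0.0938]
tool_rot: [-0.118, 0.993, -0.0, 0.001]
wrist_force: [-2.3, -1.5, 5.9]
gripper_width: 0.0156
finger_force: 40.0
```

```bash
python3 -m creep '{"offset":[[0,0,-3],[0,0,-6],[0,0,-8],[0,0,-8],[0,0,-8]],"yaw":[0,0,0,0,0],"gripper":[0,0,0,0,0]}'; python3 -m creep '{"offset":[[0,0,-1],[0,0,-2],[0,0,-2],[0,0,-2]],"yaw":[0,0,0,0],"gripper":[0,0,0,0]}'
```

```text
clock: 13.28
tool_pos: [0.4691, 0.245, 0.0858]
tool_rot: [-0.118, 0.993, -0.0, 0.0]
wrist_force: [-2.4, -0.8, 6.1]
gripper_width: 0.0159
finger_force: 40.0
clock: 13.62
tool_pos: [0.4691, 0.245, 0.0839]
tool_rot: [-0.118, 0.993, -0.0, 0.0]
wrist_force: [-3.5, -1.9, 6.9]
gripper_width: 0.016
finger_force: 40.0
```

```bash
python3 -m creep '{"offset":[[0,0,-1],[0,0,-2],[0,0,-2],[0,0,-2]],"yaw":[0,0,0,0],"gripper":[0,0,0,0]}'
```

```text
clock: 13.95
tool_pos: [0.4691, 0.245, 0.0828]
tool_rot: [-0.118, 0.993, -0.0, 0.0]
wrist_force: [-5.3, -2.3, 13.0]
gripper_width: 0.0158
finger_force: 40.0
```

The force is rising and the stop is at a depth of about 25 mm. I'll press firmly, to about 27 N as on the charger, then ease up.

```bash
python3 -m creep '{"offset":[[0,0,-1],[0,0,-2],[0,0,-3],[0,0,-3],[0,0,-3]],"yaw":[0,0,0,0,0],"gripper":[0,0,0,0,0]}'; python3 -m creep '{"offset":[[0,0,-1],[0,0,-1],[0,0,-1]],"yaw":[0,0,0],"gripper":[0,0,0]}'; python3 -m creep '{"offset":[[0,0,2],[0,0,4],[0,0,6],[0,0,8],[0,0,10],[0,0,11],[0,0,11],[0,0,11]],"yaw":[0,0,0,0,0,0,0,0],"gripper":[0,0,0,0,0,0,0,0]}'
```

```text
clock: 14.37
tool_pos: [0.4693, 0.245, 0.0818]
tool_rot: [-0.119, 0.993, -0.0, 0.0]
wrist_force: [-9.2, -3.6, 23.2]
gripper_width: 0.016
finger_force: 40.0
clock: 14.62
tool_pos: [0.4695, 0.2451, 0.0814]
tool_rot: [-0.119, 0.993, -0.0, 0.001]
wrist_force: [-10.1, -4.7, 26.9]
gripper_width: 0.0159
finger_force: 40.0
clock: 15.28
tool_pos: [0.4692, 0.245, 0.088]
tool_rot: [-0.118, 0.993, -0.0, 0.0]
wrist_force: [-1.9, -2.0, 6.6]
gripper_width: 0.0159
finger_force: 40.0
```

```bash
python3 -m creep '{"offset":[[0,0,1],[0,0,2],[0,0,3],[0,0,3],[0,0,3]],"yaw":[0,0,0,0,0],"gripper":[0,0,0,0,0]}'; python3 -m creep '{"offset":[[0,0,1],[0,0,2],[0,0,3],[0,0,3],[0,0,3]],"yaw":[0,0,0,0,0],"gripper":[0,0,0,0,0]}'
```

```text
clock: 15.7
tool_pos: [0.4692, 0.245, 0.0908]
tool_rot: [-0.118, 0.993, -0.0, 0.0]
wrist_force: [0.3, -1.7, 4.0]
gripper_width: 0.0158
finger_force: 40.0
clock: 16.12
tool_pos: [0.4677, 0.2448, 0.0925]
tool_rot: [-0.118, 0.993, -0.0, -0.001]
wrist_force: [-0.5, -0.5, -4.4]
gripper_width: 0.0161
finger_force: 40.0
```

```bash
python3 -m creep '{"offset":[[0,0,1],[0,0,2],[0,0,2],[0,0,2]],"yaw":[0,0,0,0],"gripper":[0,0,0,0]}'
```

```text
clock: 16.45
tool_pos: [0.4681, 0.2449, 0.095]
tool_rot: [-0.118, 0.993, -0.0, -0.001]
wrist_force: [-0.8, -0.2, -5.3]
gripper_width: 0.0157
finger_force: 40.0
```

```bash
python3 -m creep '{"offset":[[0,0,1],[0,0,2],[0,0,2],[0,0,2]],"yaw":[0,0,0,0],"gripper":[0,0,0,0]}'
```

```text
clock: 16.78
tool_pos: [0.4677, 0.2448, 0.0958]
tool_rot: [-0.118, 0.993, -0.0, -0.001]
wrist_force: [2.6, 2.0, -16.8]
gripper_width: 0.0158
finger_force: 40.0
```

The pull rises to 17 N with little movement, so the jaws hold the pack. I'll lower it back onto its seat and let go.

```bash
python3 -m creep '{"offset":[[0,0,-2],[0,0,-4],[0,0,-6],[0,0,-6],[0,0,-6]],"yaw":[0,0,0,0,0],"gripper":[0,0,0,0,0]}'
```

```text
clock: 17.2
tool_pos: [0.4696, 0.2452, 0.0925]
tool_rot: [-0.118, 0.993, 0.0, 0.001]
wrist_force: [0.2, -0.4, -3.3]
gripper_width: 0.0157
finger_force: 40.0
```

```bash
python3 -m creep '{"offset":[[0,0,-1],[0,0,-1],[0,0,-1],[0,0,-1],[0,0,-1],[0,0,-1],[0,0,-1],[0,0,-1]],"yaw":[0,0,0,0,0,0,0,0],"gripper":[0,0,50,50,50,50,50,50]}'; python3 -m creep '{"offset":[[0,0,5],[0,0,15],[0,0,40],[0,0,75],[0,0,115],[-30,0,140],[-65,0,150],[-80,0,150],[-80,0,150]],"yaw":[0,0,0,0,0,0,0,0,0],"gripper":[50,50,50,50,50,50,50,50,50]}'
python3 - <<'E'
from h import *
im,K,T=cam("wrist")
im2=np.clip(im.astype(float)*1.6,0,255).astype(np.uint8)
c,s_=np.cos(.238),np.sin(.238)
u,v=proj(K,T,[.468,.2452,.1])[0].astype(int);x0,y0=u-70,max(v-70,0)
o=cv2.resize(im2[y0:y0+140,x0:x0+140],None,fx=4,fy=4,interpolation=cv2.INTER_CUBIC)
h=.074-.031-.0168+.1
for q,z,col in ((60,50),.074,(0,0,255)),((18,8),h,(0,255,0)),((35,20),h-.04,(255,0,0)):
    pts=[(.468+(a*q[0]*c-b*q[1]*s_)/1e3,.2452+(a*q[0]*s_+b*q[1]*c)/1e3,z) for a,b in((-1,-1),(-1,1),(1,1),(1,-1))]
    cv2.polylines(o,[((proj(K,T,pts)-[x0,y0])*4).astype(int)],True,col,1)
cv2.imwrite("pics/w5o.png",o)
E
```

```text
clock: 17.87
tool_pos: [0.4687, 0.245, 0.0905]
tool_rot: [-0.118, 0.993, 0.0, 0.0]
wrist_force: [0.4, -0.6, -0.4]
gripper_width: 0.0465
finger_force: 0.0
clock: 18.62
tool_pos: [0.387, 0.2455, 0.2429]
tool_rot: [-0.119, 0.993, 0.001, 0.002]
wrist_force: [0.8, -0.6, -0.3]
gripper_width: 0.0467
finger_force: 0.0
```

View pics/w5o.png

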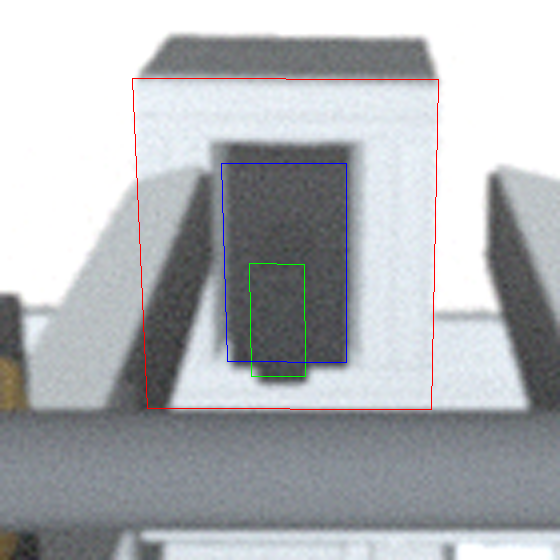

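The pack sits in the bay. Its fin end at about (280,380) matches the predicted caught height (green box), and the gripper is clear. I'll hand the job in.

```bash
python3 -c "
from plant import env
print(env.close_job())"
```

```text
the job is handed in; nothing more can be done
None
```

The pack was released from the charger, pushed into the crusher bay until its catch held (about 27 N at the stop, and a 17 N test pull did not free it), let go, and the job handed in at about 19 s; no verdict was returned.

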